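# Mix a blood tube on the touch vortex mixer

## Robot

A 6-joint arm with a two-finger parallel gripper is mounted at the origin on the work surface. World frame = base frame: x ahead of the robot, y to its left, z up, the work surface at z = 0. Lengths are in mm, angles in degrees, forces in N, time in s.
With the tool pointing down it reaches from about 300 to 850 mm from the base axis. Payload 4.2 kg.
Tool frame: the origin (TCP) lies at the very end of the fingers, on their centre line; the grasp point (between the pads) lies 19 mm behind it; z points along the fingers, y is the direction in which the jaws open and shut (so a half turn about z gives the same grasp; the last joint's range is limited). The gripper opens to 91 mm and grips with 3 to 60 N. Pads are 32 mm wide; open, the fingers measure 118 mm over their backs; the gripper's body (76 mm by 178 mm) begins 60 mm behind the grasp point.
Start: joints at [64.171, 18.312, 89.639, -0, 72.044, -1.146], TCP at [240.123, 522.479, 213.976] pointing down, gripper open.
Joint ranges: [-177.97, 177.97], [-48.28, 115.42], [12.27, 149.76], [-77.06, 257.06], [2.81, 150.46], [-146.56, 146.56]. Speed limits (degrees/s): [147.25, 147.25, 180, 180, 180, 180].

## Interface

Orientations are given as [roll, pitch, yaw] about the fixed x, y, z axes, in that order (R = Rz(yaw) Ry(pitch) Rx(roll)).
In Python, from workcell import monitor, eyes, job gives the robot as it stands.
- The arm moves only by the tool move_arm, never from a script. Its argument "increments" is a list that holds one entry, the list of rows, each a list of 7 numbers: the opening, from 0 (shut) to 1 (fully open), then the shift along the tool's x, y, z in cm, then the turn, a rotation vector about the tool's x, y, z in rad. In form: [[[jaw, x, y, z, ax, ay, az], ...]]. A call has 1 to 12 rows; each row shifts and turns the pose as measured when the row begins, along the tool's axes as they then stand; what a row does not reach is not made up. A row lasts 1/8 s, in which the tool goes at most 62.5 mm and 10.7 degrees, less where a joint would pass 70% of its speed; a pose out of reach is approached as far as the arm can. A call is refused whole if a number of a shift passes 6.25 or a number of a turn 0.188, either way. A call with a gripper value outside its range is refused whole. The fingers move at their own pace and stop on an object; "force" is the grip in N (left out, the last holds). Time passes only in rows, so rows that do not move let the fingers close. It gives the time, the measured TCP pose, the force and the opening at its end, in the units of the state.
- monitor.state(): the state, without advancing time (a new reading comes with each control period).
- eyes.grab_frame(name): name is "side" or "top"; returns a dict with "color" (480x640x3 uint8, red, green, blue), "z_map" (480x640 float32, mm along the optical axis (not along the pixel's ray), 0 where there is no reading), "camera_matrix" (3x3 intrinsics, pixels), "rvec" (rotation vector, rad) and "tvec" (3), from world to camera coordinates, as OpenCV has them. Camera axes: x right, y down, z forward; pixel columns grow to the right and rows downward; lengths in mm; the calibration is good to about 2 mm. A picture is of the moment at which its call begins.
- job.job_done(): hands the job in, once; it reports no verdict.
The state is a dict: "time_s": time; "qpos": joint angles; "qvel": joint speeds; "effort": joint torques, N m; "ee_pos": TCP position; "ee_rot": TCP orientation; "force": force on the tool from outside, world axes, zero at the start; "torque": the same for the moment, N m; "gripper_width": finger opening in mm.
Only numpy, scipy, OpenCV 4.12 (cv2) and the standard library are available. Lean on these libraries where they do the work, as an engineer would, in place of code of your own. Each camera call takes 0.05 s, during which the arm holds its last target. There are 200 camera calls.

## Task

Set the vortex mixer to touch mode by pressing the raised green end of its rocker switch all the way down, then take the purple-capped blood tube out of the black rack and stand it upright in the mixer's rubber cup. Press the tube straight down, firmly but without straining it, until the sprung cup bottoms on its stop, and finish there: still gripping the tube and holding the cup fully down, with only the tube touching the cup. Leave the other tubes standing in the rack, and the marker pen and the specimen jar where they are.

Things in the scene. Friction and masses are not known exactly. Their poses are not given: they have to be found in the camera images.
- mixer: Vortex mixer, fixed: light grey housing 180 mm deep (x), 140 wide (y). Origin under it at bench level; +x from the low control deck (robot side, 70 mm high) to the motor tower (x -19 to 85, top 110 mm high), which carries the black rubber cup. On the deck: rocker switch (y = -26) and black speed knob (y = +34, 34 mm wide, 15 high; leave alone). Place, side and yaw (up to 0.35 rad) vary.
- switch (a joint): Rocker switch of the mixer, hinged across the deck: 0 = off (green robot-side end raised about 7 mm), 0.34 rad = touch mode (green end pressed down to its stop). About 3 N on the end moves it; it stays where it is left.
- switch_press (a point): Point on top of the green end of the rocker, 16 mm from its hinge towards the mixer's -x side; the green half is 21 mm long and 25 mm wide and always stays the highest thing at that end. Moves about 5.5 mm down as the rocker is pressed from off to its stop. Axes not needed (use the mixer's).
- head (a joint): Travel of the sprung mixing head with the rubber cup: 0 = up, 0.006 m = down on its hard stop. The spring starts to yield at about 3 N and is fully down at about 7 N; any push above that rests on the stop.
- cup_floor (a point): Centre of the inner floor of the black rubber cup on top of the mixer tower (moves down with the head; 136 mm above the bench when up). The cup opens upward: a dish 31 mm wide inside at the floor, about 44 mm inside at the rim, rim 15 mm above the floor, 52 mm outside. z up.
- tube_mid (a point): Purple-capped blood tube, closed, rigid, about 22 g, upright in the rack: body 16 mm diameter, round foot, 100 mm long in all, white label; purple cap 19 mm wide, the top 22 mm. This point: on its axis, 50 mm above the foot (the cap's middle is 39 mm higher); z along the tube to the cap. The cap is firm enough to carry and press by. Which of the four tube places it has varies.
- tube_foot (a point): Lowest point of the purple-capped tube's round foot, on its axis; z along the tube towards the cap.
- rack: Black tube rack, fixed: 78 (x) by 174 (y) by 38 mm high, 3 by 7 round holes 18 mm wide at 24 mm spacing, hole floors 6 mm above the bench, so 68 mm of each tube stands out. Origin under its centre. Four tubes stand in it, at least 65 mm apart. It is on the other side of the bench from the mixer; yaw up to 0.35 rad.
- yellow_a_mid (a point): Middle of a yellow-capped tube of the same size in the rack; leave it standing.
- yellow_b_mid (a point): Middle of the other yellow-capped tube of the same size in the rack; leave it standing.
- red_tube_mid (a point): Middle of the red-capped tube of the same size in the rack; leave it standing.
- specimen_jar: Bystander between rack and mixer, towards the back: clear specimen jar with red lid, 58 mm diameter, 72 mm high. Origin under its centre.
- marker: Bystander between rack and mixer: marker pen, 134 mm long, 16 mm thick, lying. Origin under its middle.

How it is judged (in metres and radians):
On the way, in this order (a step that is already met when the one before it is completed fails the run):
1. the rocker switch is pressed down to touch mode (value of joint switch above 0.29 rad), for 0.2 s.
2. the purple-capped tube is lifted clear of the rack in the gripper (z of tube_foot in the frame of rack above 0.045 m and contact force between the fingers and tube above 1 N), for 0.1 s.
3. the tube's foot stands in the rubber cup (horizontal distance between tube_foot and cup_floor below 0.01 m and z of tube_foot in the frame of cup_floor below 0.006 m and contact force between tube and head above 0.3 N), for 0.02 s.
4. the tube pushes the head down onto its stop (horizontal distance between tube_foot and cup_floor below 0.01 m and z of tube_foot in the frame of cup_floor below 0.006 m and value of joint head above 0.0056 m and contact force between tube and head above 5 N), for 0.05 s.
At the end, for the whole second after the job is handed in: Switch in touch mode (above 0.29 rad); the gripped purple-capped tube is upright (within 10 degrees), at rest, its foot on the cup floor (within 10 mm of centre, 6 mm of floor), pressing the head down past 5 of its 6 mm with 5 to 35 N; the robot itself does not touch the cup (value of joint switch above 0.29 rad and value of joint head above 0.005 m and horizontal distance between tube_foot and cup_floor below 0.01 m and z of tube_foot in the frame of cup_floor below 0.006 m and contact force between tube and head between 5 and 35 N and contact force between the fingers and tube above 2 N and contact force between the arm and head below 0.5 N and angle between tube_foot's own z axis and vertical below 0.17 rad and linear speed of tube below 0.02 m/s); the arm keeps its last pose, push and grip.
It fails at once if another tube in the rack is pulled out or moved more than 20 mm (distance of any of yellow_a_mid, yellow_b_mid, red_tube_mid from where it was at the start of the episode above 0.02 m).
It fails at once if the marker pen or the specimen jar is moved more than 30 mm (distance of any of specimen_jar, marker from where it was at the start of the episode above 0.03 m).
It fails at once if the tube is pushed into the cup with more than 45 N (contact force between tube and head above 45 N).
It also fails if it takes over 64 s, if anything falls off the work surface, if the arm or the gripper's body presses on something with over 40 N, if the wrist force passes 120 N, or if a joint passes its speed limit or range.

## Working session

There is one attempt and no reset: what is moved stays moved. The work goes in short steps, Python scripts to look and compute and a tool call to move; the robot and the scene stay as the last step left them, time stands still between calls to the robot, and variables do not carry over. Pictures are saved under pics/ and viewed, about 8 in all and at most 12, crops included, and the job is handed in when it is done.

Besides the shell and the picture viewer there is one more tool, called after ">>>" as name(argument=value, ...), one argument or row to a line, values as JSON. move_arm: Moves the arm, as the interface text tells. Its arguments: {"type":"object","properties":{"increments":{"type":"array"},"force":{"type":"number"}},"required":["increments"]}

```bash
mkdir -p pics
cat > h.py <<'E'
import numpy as np, cv2
from workcell import monitor, eyes, job
def grab(n):
    f=eyes.grab_frame(n); np.savez(f'{n}.npz',**f); return f
def cam(f): 
    R=cv2.Rodrigues(np.array(f['rvec'],float))[0]; return R,np.array(f['tvec'],float).ravel(),np.array(f['camera_matrix'])
def cloud(f):
    R,t,K=cam(f); z=f['z_map']; v,u=np.indices(z.shape)
    P=np.stack([(u-K[0,2])/K[0,0]*z,(v-K[1,2])/K[1,1]*z,z],-1)
    W=(P-t)@R; W[z==0]=np.nan; return W
def proj(f,p):
    return cv2.projectPoints(np.array(p,float).reshape(-1,3),np.array(f['rvec'],float),np.array(f['tvec'],float),np.array(f['camera_matrix']),None)[0].reshape(-1,2)
E
python3 - <<'E'
from h import *
for n in('top','side'):
    f=grab(n); cv2.imwrite(f'pics/{n}1.png',f['color'][:,:,::-1]); R,t,K=cam(f); print(n,-R.T@t,R[2])
print(monitor.state())
E
```

```text
top [481.37482332  27.74216805 942.58674958] [ 0.10480556 -0.03933776 -0.99371441]
side [ 502.23892305 -922.58534944  668.75085269] [ 0.076342    0.85084213 -0.51984572]
{'time_s': 0.1, 'qpos': array([ 6.41692397e+01,  1.83478321e+01,  8.96967417e+01,  1.11826026e-03,
        7.20453711e+01, -1.14707831e+00]), 'qvel': array([-0.05854099, -0.11881239, -0.22504756, -0.05458893, -0.05677333,
       -0.03300965]), 'effort': array([-5.30954712e-04, -4.13329875e+01, -2.32508218e+01,  7.28493417e-02,
        4.21658345e-02, -3.94036283e-05]), 'ee_pos': array([239.93829351, 522.06466487, 213.22394994]), 'ee_rot': array([-1.79910094e+02, -2.86364742e-03,  1.55315970e+02]), 'force': array([ 0.43872777,  0.25413921, -0.16535666]), 'torque': array([ 0.00961621, -0.0189151 ,  0.0026423 ]), 'gripper_width': 90.99137031589984}
```

View pics/top1.png

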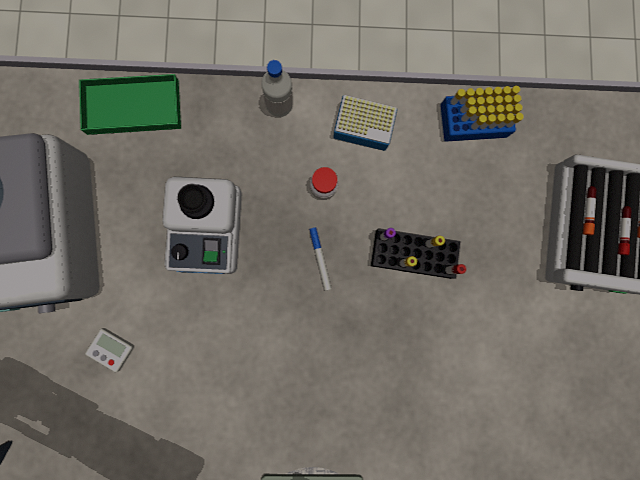

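View pics/side1.png

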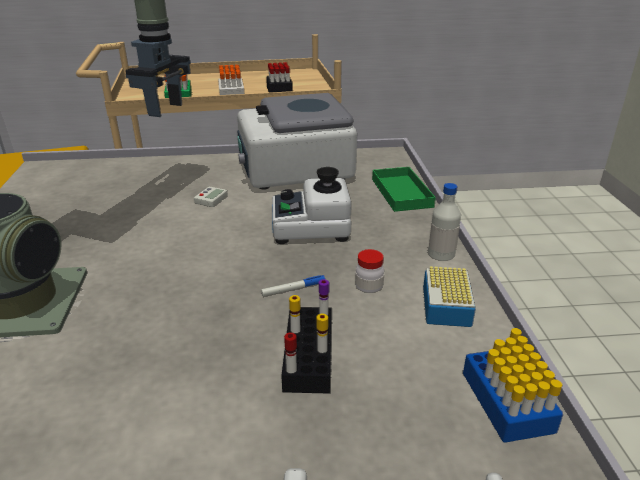

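Top view: image up is +x and left is +y. It shows the mixer cup at (195,201), green rocker end at (210,256), purple cap at (390,233), marker at (319,258) and jar at (323,180). Now I'll measure these.

Run:
```python
from h import *
f=dict(np.load('top.npz')); W=cloud(f); c=f['color']; hsv=cv2.cvtColor(c,cv2.COLOR_RGB2HSV)
def reg(name,m,box):
    u0,v0,u1,v1=box; b=np.zeros(m.shape,bool); b[v0:v1,u0:u1]=1; m=m&b&np.isfinite(W[...,2])
    P=W[m]; print(name,len(P),'mean',P.mean(0).round(1),'min',P.min(0).round(1),'max',P.max(0).round(1)); return P
h,s,v=hsv[...,0],hsv[...,1],hsv[...,2]; z=W[...,2]
P=reg('purple',(h>125)&(h<160)&(s>80),(375,220,405,250))
T=P[P[:,2]>P[:,2].max()-4]; print('captop',T.mean(0),np.ptp(T,axis=0),len(T))
for nm,bx in(('y1',(428,228,452,252)),('y2',(400,250,424,274))): reg(nm,(h>18)&(h<35)&(s>100)&(z>85),bx)
reg('red',((h<8)|(h>172))&(s>100)&(z>85),(448,258,472,280))
G=reg('green',(h>45)&(h<85)&(s>80),(195,230,230,275))
A=reg('rimregion',(z>145),(170,175,225,225)); 
e=cv2.minEnclosingCircle(A[:,:2].astype(np.float32)); print('rim',e)
B=reg('floor',(z>125)&(z<143)&(v<90),(180,185,212,218))
T=reg('tower',(z>104)&(z<115),(150,165,250,240)); print(cv2.minAreaRect(T[:,:2].astype(np.float32)))
T=reg('deck',(z>64)&(z<74),(150,225,250,280)); print(cv2.minAreaRect(T[:,:2].astype(np.float32)))
T=reg('rack',(z>34)&(z<42),(360,220,470,285)); print(cv2.minAreaRect(T[:,:2].astype(np.float32)))
a=cv2.resize(c[165:285,155:315],None,fx=5,fy=5,interpolation=cv2.INTER_CUBIC); cv2.imwrite('pics/mix.png',a[:,:400,::-1])
g=dict(np.load('side.npz'));W=cloud(g); hsv=cv2.cvtColor(g['color'],cv2.COLOR_RGB2HSV); h,s,v=hsv[...,0],hsv[...,1],hsv[...,2];z=W[...,2]
reg('side purple',(h>125)&(h<160)&(s>80),(310,270,340,310))
reg('side rim',(z>146)&(v<90),(300,160,350,200))
```

```text
purple 107 mean [ 584.5 -136.8   82.8] min [ 560.8 -166.9    5. ] max [ 597.1 -119.3  109.6]
captop [ 586.79810224 -134.373836    107.18390187] [15.84598632 15.63763188  3.80243338] 33
y1 82 mean [ 572.6 -227.8  102.6] min [ 564.5 -238.7   86.2] max [ 580.9 -220.6  110.1]
y2 80 mean [ 531.8 -174.5  103.9] min [ 523.8 -185.6   89.8] max [ 541.2 -167.1  109.6]
red 104 mean [ 519.4 -269.3  103. ] min [ 510.9 -280.3   85.4] max [ 528.6 -262.1  109.7]
green 160 mean [533.3 207.6  79.2] min [522.8 182.   68.4] max [545.8 222.   85.5]
rimregion 236 mean [634.7 236.  149.9] min [607.8 208.8 145.1] max [657.5 258.  154.5]
rim ((633.3817749023438, 233.36447143554688), 25.60674476623535)
floor 360 mean [634.4 235.1 137. ] min [614.6 215.7 131.5] max [653.4 253.2 142.9]
tower 2232 mean [628.  230.7 108.8] min [582.3 170.4 104. ] max [679.8 295.3 115. ]
((631.014404296875, 233.07061767578125), (123.8190689086914, 95.9200210571289), 88.71105194091797)
deck 1466 mean [536.9 234.   69.8] min [503.1 168.9  64. ] max [595.4 297.9  74. ]
((550.190185546875, 233.78121948242188), (128.20767211914062, 92.5352554321289), 89.08369445800781)
rack 1763 mean [ 551.4 -202.5   37.9] min [ 504.6 -293.6   34. ] max [ 602.4 -113.6   42. ]
((552.9124755859375, -203.2892303466797), (174.62075805664062, 78.1183853149414), 82.62229919433594)
side purple 154 mean [ 586.4 -140.9   95.3] min [ 578.5 -148.8    4.3] max [594.8   1.  107.1]
side rim 110 mean [634.4 231.8 149.3] min [609.9 204.3 146. ] max [658.9 256.7 153.5]
```

View pics/mix.png

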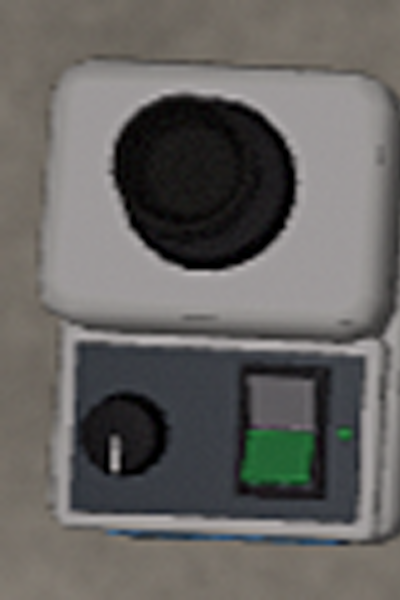

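Measured, in mm:

| Item | Result | Check |
|---|---|---|
| Cup centre | about (634, 233), rim z ≈ 150 | expected 151 |
| Green rocker end | about (530, 207), z ≈ 80–85 | |
| Purple tube axis | (586, −135), cap top 107 | expected 106; matches the rack corner hole in the lattice |

First I'll turn the tool so the jaws open along y (yaw 180) and close them.

>>> move_arm(
  increments=[
    [[0, 0, 0, 0, 0, 0, -0.187], [0, 0, 0, 0, 0, 0, -0.187], [0, 0, 0, 0, 0, 0, -0.057], [0, 0, 0, 0, 0, 0, 0]],
  ],
  force=40,
)

```text
time_s: 0.6
ee_pos: [239.4, 521.0, 211.2]
ee_rot: [-179.7, -0.2, -179.5]
force: [-0.4, 0.4, -0.6]
gripper_width: 53.9
```

>>> move_arm(
  increments=[
    [[0, -3.6, -3.9, 0, 0, 0, 0], [0, -3.6, -3.9, 0, 0, 0, 0], [0, -3.6, -3.9, 0, 0, 0, 0], [0, -3.6, -3.9, 0, 0, 0, 0], [0, -3.6, -3.9, 0, 0, 0, 0], [0, -3.6, -3.9, 0, 0, 0, 0], [0, -3.6, -3.9, 0, 0, 0, 0], [0, -3.4, -4.1, 0, 0, 0, 0], [0, 0, 0, 0, 0, 0, 0]],
  ],
)

```text
time_s: 1.72
ee_pos: [535.8, 199.9, 209.7]
ee_rot: [-179.7, -0.2, -179.9]
force: [-0.2, -0.4, 0.3]
gripper_width: 0.8
```

>>> move_arm(
  increments=[
    [[0, 1.1, 0.7, 0, 0, 0, 0], [0, 0, 0, 4, 0, 0, 0], [0, 0, 0, 4, 0, 0, 0], [0, 0, 0, 3, 0, 0, 0], [0, 0, 0, 0, 0, 0, 0]],
  ],
)

```text
time_s: 2.35
ee_pos: [517.5, 213.0, 98.1]
ee_rot: [-179.8, -0.3, -179.7]
force: [0.3, 0.4, 1.4]
gripper_width: 0.3
```

Run:
```python
from h import *
f=grab('side'); a=cv2.resize(f['color'][120:260,230:390,::-1],None,fx=4,fy=4,interpolation=cv2.INTER_CUBIC); cv2.imwrite('pics/sw.png',a)
s=monitor.state();print(s['ee_pos'],s['force'])
```

```text
[518.74195886 213.45742832  99.58180435] [0.26984666 0.58874818 0.25718629]
```

View pics/sw.png

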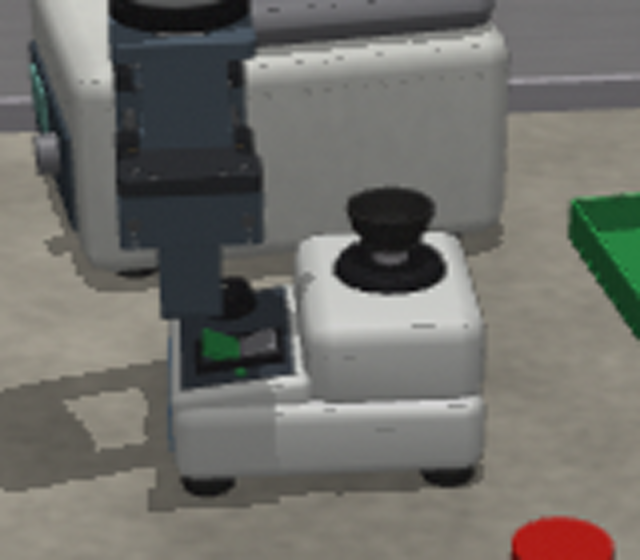

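The closed fingers hover just robot-side of and above the green rocker end (crop (220,345)). I'll correct the xy offset and press.

>>> move_arm(
  increments=[
    [[0, -0.6, -0.6, 0, 0, 0, 0], [0, 0, 0, 0, 0, 0, 0], [0, 0, 0, 0.8, 0, 0, 0], [0, 0, 0, 0.5, 0, 0, 0], [0, 0, 0, 0.3, 0, 0, 0], [0, 0, 0, 0.3, 0, 0, 0]],
  ],
)

```text
time_s: 3.15
ee_pos: [527.2, 208.9, 84.0]
ee_rot: [179.9, 0.3, -179.7]
force: [-0.6, -0.3, 1.2]
gripper_width: 0.3
```

>>> move_arm(
  increments=[
    [[0, 0, 0, 0.3, 0, 0, 0], [0, 0, 0, 0.3, 0, 0, 0], [0, 0, 0, 0.3, 0, 0, 0]],
  ],
)

```text
time_s: 3.52
ee_pos: [525.9, 209.0, 77.1]
ee_rot: [179.9, 0.2, -179.7]
force: [-8.4, -3.1, 29.7]
gripper_width: 0.5
```

>>> move_arm(
  increments=[
    [[0, 0, 0, 0, 0, 0, 0], [0, 0, 0, 0, 0, 0, 0]],
  ],
)

```text
time_s: 3.78
ee_pos: [526.7, 209.1, 78.1]
ee_rot: [179.9, 0.4, -179.7]
force: [-0.4, 0.1, -0.5]
gripper_width: 0.6
```

>>> move_arm(
  increments=[
    [[0, 0, 0, -4, 0, 0, 0], [0.6, 0, 0, -4.5, 0, 0, 0], [0.6, 0, 0, -4.5, 0, 0, 0.18], [0.6, 0, 0, 0, 0, 0, 0.187], [0.6, 0, 0, 0, 0, 0, 0.187], [0.6, 0, 0, 0, 0, 0, 0.187], [0.6, 0, 0, 0, 0, 0, 0.187], [0.6, 0, 0, 0, 0, 0, 0.187], [0.6, 0, 0, 0, 0, 0, 0.187], [0.6, 0, 0, 0, 0, 0, 0.187], [0.6, 0, 0, 0, 0, 0, 0.08], [0.6, 0, 0, 0, 0, 0, 0]],
  ],
)

```text
time_s: 5.28
ee_pos: [529.7, 208.5, 205.3]
ee_rot: [179.5, 0.0, 89.7]
force: [0.1, -0.6, 0.2]
gripper_width: 54.7
```

Run:
```python
from h import *
f=grab('side'); a=cv2.resize(f['color'][150:250,250:370,::-1],None,fx=5,fy=5,interpolation=cv2.INTER_CUBIC); cv2.imwrite('pics/sw2.png',a)
```

```text
(no output)
```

View pics/sw2.png

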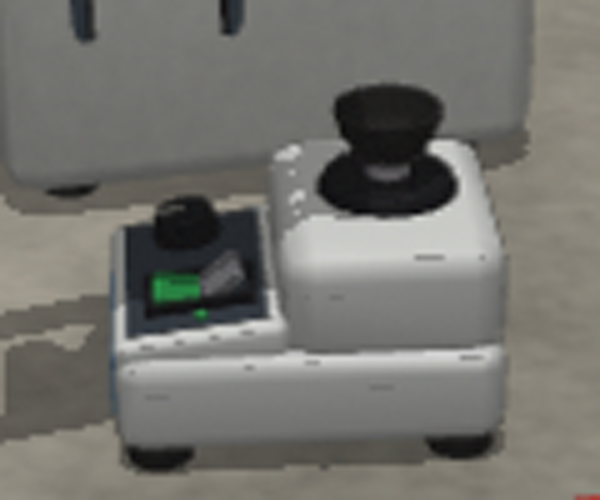

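The green end is down (crop (175,290)) and the grey end is raised, so the mixer is in touch mode. Next is the tube.

>>> move_arm(
  increments=[
    [[0.6, -4.8, 0.8, 0, 0, 0, 0], [0.6, -4.8, 0.8, 0, 0, 0, 0], [0.6, -4.8, 0.8, 0, 0, 0, 0], [0.6, -4.8, 0.8, 0, 0, 0, 0], [0.6, -4.8, 0.8, 0, 0, 0, 0], [0.6, -4.8, 0.8, 0, 0, 0, 0], [0.6, -4.8, 0.8, 0, 0, 0, 0], [0.6, 0, 0, 0, 0, 0, 0], [0.6, 0, 0, 0, 0, 0, 0]],
  ],
)

```text
time_s: 6.45
ee_pos: [589.7, -137.0, 203.5]
ee_rot: [179.4, 0.0, 90.6]
force: [-0.2, 0.7, 0.2]
gripper_width: 54.3
```

>>> move_arm(
  increments=[
    [[0.6, 0.2, -0.35, 0, 0, 0, 0], [0.6, 0, 0, 3, 0, 0, 0], [0.6, 0, 0, 3, 0, 0, 0], [0.6, 0, 0, 2.4, 0, 0, 0], [0.6, 0, 0, 0, 0, 0, 0], [0.6, 0, 0, 0, 0, 0, 0]],
  ],
)

```text
time_s: 7.2
ee_pos: [586.8, -127.3, 120.0]
ee_rot: [179.2, 0.0, 91.2]
force: [-0.5, 1.6, 0.6]
gripper_width: 54.9
```

>>> move_arm(
  increments=[
    [[0.6, -0.4, 0, 0, 0.014, 0, 0.02], [0.6, -0.3, 0, 0, 0, 0, 0], [0.6, 0, 0, 0, 0, 0, 0]],
  ],
)

```text
time_s: 7.58
ee_pos: [588.4, -134.7, 122.9]
ee_rot: [179.8, 0.1, 90.0]
force: [0.3, -1.0, -0.9]
gripper_width: 54.8
```

>>> move_arm(
  increments=[
    [[0.6, 0, -0.15, 1.4, 0, 0, 0], [0.6, 0, 0, 1.2, 0, 0, 0], [0.6, 0, 0, 0.8, 0, 0, 0], [0.6, 0, 0, 0.4, 0, 0, 0], [0.6, 0, 0, 0, 0, 0, 0]],
  ],
)

```text
time_s: 8.2
ee_pos: [586.1, -134.8, 81.2]
ee_rot: [179.9, 0.0, 90.0]
force: [0.6, 0.4, -0.1]
gripper_width: 54.5
```

Run:
```python
from h import *
f=grab('side'); a=cv2.resize(f['color'][230:400,240:400,::-1],None,fx=3.5,fy=3.5,interpolation=cv2.INTER_CUBIC); cv2.imwrite('pics/grasp.png',a)
s=monitor.state();print(s['ee_pos'],s['ee_rot'],s['force'])
```

```text
[ 586.25145332 -134.84553206   81.44619219] [1.79908325e+02 4.65061443e-02 9.00216838e+01] [-0.50482408  0.21603884 -0.10047255]
```

View pics/grasp.png

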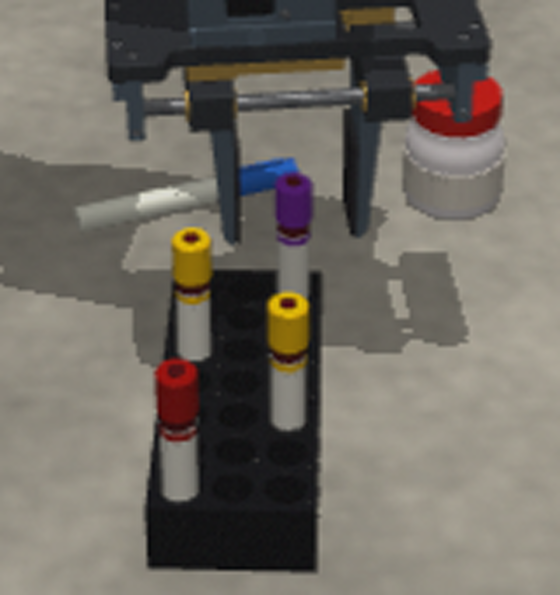

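The fingers straddle the purple cap (crop (293,200)) and clear of the other tubes. I'll go 4 mm lower and close.

>>> move_arm(
  increments=[
    [[0.6, 0, 0, 0.4, 0, 0, 0], [0.6, 0, 0, 0, 0, 0, 0], [0, 0, 0, 0, 0, 0, 0], [0, 0, 0, 0, 0, 0, 0], [0, 0, 0, 0, 0, 0, 0], [0, 0, 0, 0, 0, 0, 0], [0, 0, 0, 0, 0, 0, 0]],
  ],
  force=40,
)

```text
time_s: 9.12
ee_pos: [587.1, -135.0, 78.4]
ee_rot: [179.8, 0.1, 90.0]
force: [-0.3, -0.0, -0.9]
gripper_width: 17.2
```

>>> move_arm(
  increments=[
    [[0, 0, 0, -1, 0, 0, 0], [0, 0, 0, -1.5, 0, 0, 0], [0, 0, 0, -2, 0, 0, 0], [0, 0, 0, -2.5, 0, 0, 0], [0, 0, 0, -3, 0, 0, 0], [0, 0, 0, -3, 0, 0, 0], [0, 0, 0, -3, 0, 0, 0], [0, 0, 0, -2.5, 0, 0, 0], [0, 0, 0, 0, 0, 0, 0]],
  ],
)

```text
time_s: 10.25
ee_pos: [586.6, -134.8, 278.9]
ee_rot: [179.2, 0.2, 90.0]
force: [-0.1, -0.3, -1.1]
gripper_width: 17.4
```

>>> move_arm(
  increments=[
    [[0, 1.5, 0.2, 0, 0.01, 0, 0], [0, 3, 0.4, 0, 0, 0, 0], [0, 4, 0.5, 0, 0, 0, 0], [0, 4.5, 0.6, 0, 0, 0, 0], [0, 4.5, 0.6, 0, 0, 0, 0], [0, 4.5, 0.6, 0, 0, 0, 0], [0, 4.5, 0.6, 0, 0, 0, 0], [0, 4, 0.5, 0, 0, 0, 0], [0, 2.5, 0.3, 0, 0, 0, 0], [0, 1, 0, 0, 0, 0, 0], [0, 0, 0, 0, 0, 0, 0], [0, 0, 0, 0, 0, 0, 0]],
  ],
)

```text
time_s: 11.75
ee_pos: [622.7, 224.0, 261.4]
ee_rot: [-178.4, 0.3, 90.2]
force: [0.5, -0.7, 0.2]
gripper_width: 17.2
```

Run:
```python
from h import *
s=monitor.state();print(s['ee_pos'],s['ee_rot'],s['force'])
ims=[]
for n,z in(('top',0),('side',0)):
    f=grab(n); W=cloud(f); p=proj(f,[[634,233,230]])[0].astype(int); print(n,p)
    c=f['color'][max(0,p[1]-60):p[1]+100,max(0,p[0]-60):p[0]+60,::-1]
    ims.append(cv2.resize(c,(390,520),interpolation=cv2.INTER_CUBIC))
    # refine cup: rim only
    m=(W[...,2]>146)&(W[...,2]<155)&(np.abs(W[...,0]-634)<30)&(np.abs(W[...,1]-233)<30)&(f['color'].max(-1)<90)
    print('rim',cv2.minEnclosingCircle(W[m][:,:2].astype(np.float32)),m.sum())
    for lo,hi in((172,180),(180,190),(190,200)):
        m=(W[...,2]>lo)&(W[...,2]<hi)&(np.abs(W[...,0]-634)<30)&(np.abs(W[...,1]-233)<30); print(lo,W[m].mean(0).round(1),np.ptp(W[m],axis=0).round(1),m.sum()) if m.any() else 0
    m=(W[...,2]>157)&(W[...,2]<230)&(np.abs(W[...,0]-634)<30)&(np.abs(W[...,1]-233)<30);print('minz',W[m][:,2].min() if m.any() else 0)
cv2.imwrite('pics/over.png',np.hstack(ims))
```

```text
[622.65606947 224.04345566 261.41915572] [-178.39818806    0.33561395   90.16991191] [ 0.47604174 -0.72640068  0.20307983]
top [178 186]
rim ((632.9231567382812, 233.09356689453125), 25.1577091217041) 131
190 [615.3 219.2 197.9] [9.1 9.  3.7] 7
minz 196.18268059291498
side [327 137]
rim ((632.4746704101562, 231.22988891601562), 26.923891067504883) 111
180 [622.7 220.3 189.8] [0. 0. 0.] 1
190 [620.  216.5 196.4] [13.4  7.9  9.7] 23
minz 189.81800324179568
```

View pics/over.png

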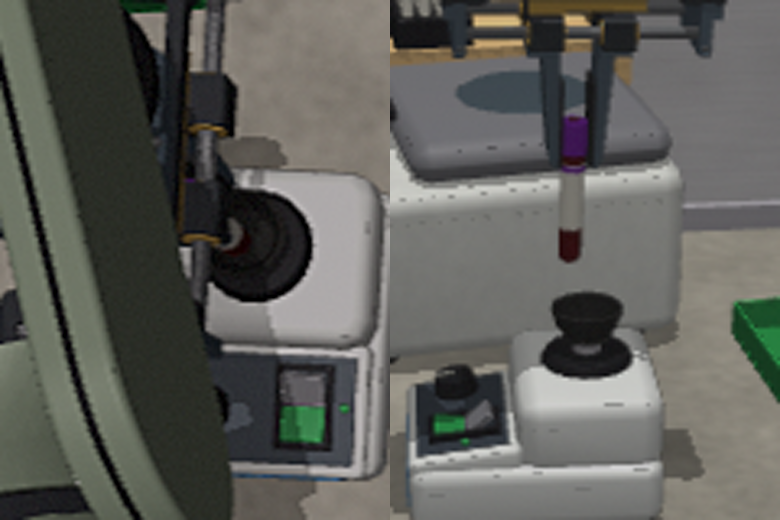

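The tube hangs upright in the grip, with its foot (side crop (568,260)) above and a little robot-side of the cup (586,310). The rocker is still down. I'll correct the tilt and xy offset.

>>> move_arm(
  increments=[
    [[0, 0.4, 0.5, 0, -0.028, 0, 0], [0, 0.4, 0.5, 0, 0, 0, 0], [0, 0, 0, 0.8, 0, 0, 0], [0, 0, 0, 0.8, 0, 0, 0], [0, 0, 0, 0, 0, 0, 0], [0, 0, 0, 0, 0, 0, 0]],
  ],
)

```text
time_s: 12.6
ee_pos: [633.7, 230.4, 244.6]
ee_rot: [179.9, 0.3, 90.0]
force: [0.7, -0.6, -0.4]
gripper_width: 17.2
```

>>> move_arm(
  increments=[
    [[0, 0.2, 0, 0, 0, -0.005, 0], [0, 0, 0, 0.8, 0, 0, 0], [0, 0, 0, 0.5, 0, 0, 0], [0, 0, 0, 0, 0, 0, 0], [0, 0, 0, 0, 0, 0, 0]],
  ],
)

```text
time_s: 13.22
ee_pos: [633.7, 232.5, 230.7]
ee_rot: [179.8, 0.6, 90.0]
force: [-0.2, -0.3, -1.2]
gripper_width: 17.1
```

Run:
```python
from h import *
s=monitor.state();print(s['ee_pos'],s['ee_rot'],s['force'])
ims=[];e=s['ee_pos']
for n in('top','side'):
    f=grab(n); W=cloud(f); p=proj(f,[[633,232.5,160]])[0].astype(int)
    o=p-[40,55]; c=cv2.resize(f['color'][o[1]:o[1]+90,o[0]:o[0]+80,::-1],None,fx=5,fy=5,interpolation=cv2.INTER_CUBIC)
    for q,col in(([633,232.5,151],(0,255,0)),([633,232.5,136],(0,255,255)),([e[0],e[1],e[2]-72.4],(255,0,0))):
        x=(proj(f,[q])[0]-o)*5; cv2.circle(c,tuple(int(i) for i in x),3,col,-1)
    ims.append(c)
    for lo,hi in((158,166),(166,176),(176,190)):
        m=(W[...,2]>lo)&(W[...,2]<hi)&(np.abs(W[...,0]-634)<18)&(np.abs(W[...,1]-233)<18); print(n,lo,W[m].mean(0).round(1),np.ptp(W[m],axis=0).round(1),m.sum()) if m.any() else 0
cv2.imwrite('pics/over2.png',np.hstack(ims))
```

```text
[633.73209324 232.46794592 230.7395186 ] [179.84654422   0.63368071  89.99886699] [-0.17170379 -0.31379198 -1.24290733]
top 158 [634.5 224.3 164.1] [0. 0. 0.] 1
top 166 [628.8 226.9 171.2] [13.5  9.3  9.7] 17
top 176 [630.  225.3 182.5] [14.3  6.5 13.4] 20
side 158 [632.6 226.6 163.2] [13.4  7.3  7. ] 15
side 166 [632.3 224.3 171.5] [13.7 11.9  8.7] 27
side 176 [632.2 224.2 182.9] [13.7 13.6 13.5] 38
```

View pics/over2.png

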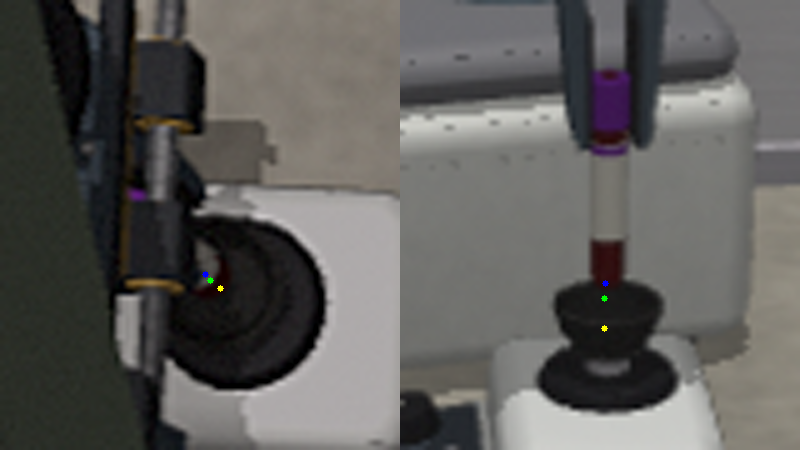

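The foot is over the cup within about 2 mm: side crop tube x 606 against cup 609, with the foot just above the rim. Lowering now.

>>> move_arm(
  increments=[
    [[0, 0, 0.1, 0.4, 0, 0.01, 0], [0, 0, 0, 0.4, 0, 0, 0], [0, 0, 0, 0.3, 0, 0, 0], [0, 0, 0, 0.3, 0, 0, 0], [0, 0, 0, 0.2, 0, 0, 0], [0, 0, 0, 0, 0, 0, 0]],
  ],
)

```text
time_s: 14.08
ee_pos: [634.9, 232.3, 213.7]
ee_rot: [179.8, 0.0, 90.0]
force: [-0.4, 0.5, -0.8]
gripper_width: 17.6
```

>>> move_arm(
  increments=[
    [[0, 0, 0, 0.2, 0, 0, 0], [0, 0, 0, 0.2, 0, 0, 0], [0, 0, 0, 0.2, 0, 0, 0]],
  ],
  force=50,
)

```text
time_s: 14.45
ee_pos: [635.1, 232.4, 207.9]
ee_rot: [179.8, -0.0, 90.0]
force: [-1.6, -0.5, 2.9]
gripper_width: 17.3
```

>>> move_arm(
  increments=[
    [[0, 0, 0, 0.2, 0, 0, 0], [0, 0, 0, 0.2, 0, 0, 0], [0, 0, 0, 0.2, 0, 0, 0]],
  ],
)

```text
time_s: 14.82
ee_pos: [635.4, 232.6, 203.9]
ee_rot: [179.7, -0.1, 90.0]
force: [-0.9, -0.4, 5.0]
gripper_width: 17.3
```

>>> move_arm(
  increments=[
    [[0, 0, 0, 0.2, 0, 0, 0], [0, 0, 0, 0.2, 0, 0, 0]],
  ],
)

```text
time_s: 15.08
ee_pos: [635.5, 232.7, 201.8]
ee_rot: [179.6, -0.1, 90.0]
force: [-1.4, -0.4, 10.4]
gripper_width: 17.3
```

>>> move_arm(
  increments=[
    [[0, 0, 0, 0.25, 0, 0, 0], [0, 0, 0, 0.25, 0, 0, 0]],
  ],
)

```text
time_s: 15.32
ee_pos: [635.6, 233.0, 201.7]
ee_rot: [179.3, -0.2, 90.0]
force: [-3.7, -0.5, 11.9]
gripper_width: 17.1
```

Run:
```python
from h import *
for i in range(6):
    f=grab('side' if i%2 else 'top'); s=monitor.state(); print(s['time_s'],s['ee_pos'].round(2),s['ee_rot'].round(1),s['force'].round(1),s['gripper_width'])
f=dict(np.load('side.npz'));p=proj(f,[[634,233,170]])[0].astype(int);o=p-[60,60]
cv2.imwrite('pics/fin.png',cv2.resize(f['color'][o[1]:o[1]+120,o[0]:o[0]+120,::-1],None,fx=4,fy=4,interpolation=cv2.INTER_CUBIC))
```

```text
15.375 [635.63 232.97 201.77] [179.3  -0.2  90. ] [-3.4 -0.4 11.4] 17.035656972166056
15.425 [635.65 232.95 201.78] [179.3  -0.2  90. ] [-2.8 -0.3 11.5] 16.979775751045004
15.475 [635.65 232.95 201.77] [179.3  -0.2  90. ] [-2.9 -0.3 11.7] 17.23019981422934
15.525 [635.64 232.94 201.78] [179.3  -0.2  90. ] [-3.2 -1.4 11.5] 17.11601241157005
15.575 [635.62 233.   201.77] [179.3  -0.2  90. ] [-3.3 -0.7 12.1] 17.18608710537283
15.625 [635.61 232.98 201.74] [179.3  -0.2  90. ] [-3.5 -0.5 12.3] 17.26295925349522
```

View pics/fin.png

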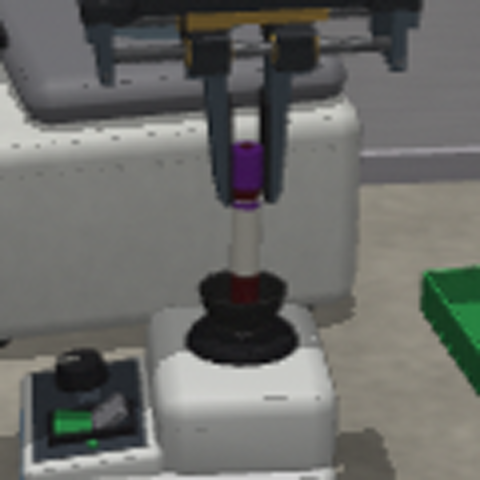

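The picture shows the tube upright in the cup (crop (243,285)). The head is down with its stem no longer visible, the fingers are well above the rim, and the rocker is still pressed. The force is steady at about 12 N, and the last 5 mm of commanded push moved the tool only 0.1 mm, so the head is on its stop. Handing in.

```bash
python3 -c "
from h import *
print(job.job_done()); s=monitor.state(); print(s['time_s'],s['ee_pos'],s['force'])"
```

```text
the job is handed in; nothing more can be done
None
the job is handed in; nothing more can be done
```

The job is handed in at about 15.6 s of robot time, but no verdict was reported. I pressed the rocker's green end to its stop, lifted the purple-capped tube from its corner hole in the rack, and pressed it down in the mixer cup until the head bottomed.

**Last checks:**
- **Push:** the downward push held at about 12 N, above the 7 N needed. The last 5 mm of commanded push moved the tool only 0.1 mm, so the head is on its stop.
- **Tube:** it is within about 1° of upright by the tool angle and about 2 mm of the cup centre by my measurements. The jaws hold the cap at 17 mm with a 50 N grip setting.
- **Picture:** the rocker is still in touch mode, the head is down, and the fingers are well clear of the cup.

**Not as expected or not rechecked:**
- The cap measured 17 mm between the jaws instead of the stated 19 mm. It did not slip.
- A small sideways force of about 3 N remained during the push.
- I did not measure the other tubes, the marker or the jar again. The arm passed well above them.
- My reading of state after the hand-in was refused, so the figures above are from just before it.

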